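Pour brass studs down a chute into a studio jar

TASK

Pick up the loaded chute by its handle without losing any of the five brass studs lying in it, and rest its open nose lightly on the rim of the glass jar while the chute is still about level. Keep the nose resting lightly on the rim, never pressing hard on the glass, and tilt the chute until all five studs have slid through it into the jar; lift it off only then, and lay the empty chute flat back on the dark mat. Touch neither the studs nor the jar with the gripper itself, and leave the other things on the table where they are.

Things in the scene. Friction and masses are not known exactly. Their poses are not given: they have to be found in the camera images.
- chute_grip (a point): Centre of the handle of the loose metal chute, midway along it, 50 mm above its underside; x axis towards the open nose, z up out of the trough. The handle is an upright wooden plate across the trough, 12 mm thick along the chute, 30 mm across, from 22 to 74 mm above the underside; the studs pass below it. The chute starts flat on the mat.
- chute: The same chute, origin at the middle of its underside, axes as chute_grip. Straight aluminium trough 200 mm long, 30 mm wide outside, 24 mm inside, floor and walls 3 mm thick, walls 22 mm high, closed at the back, open at the nose, flat underside; about 240 g plus the studs.
- chute_nose (a point): Middle of the lower edge of the chute's open nose end, 100 mm from the handle along the chute's x, at the underside; axes as chute_grip.
- stud1: Polished brass disc (stud) 1 of five, 18 mm across, 7 mm high, 15 g; origin at the centre of its lower face. It starts flat in the chute, about 86 mm behind the handle plane. On the chute floor it starts to slide at 13 to 20 degrees of tilt.
- stud2: Polished brass disc (stud) 2 of five, 18 mm across, 7 mm high, 15 g; origin at the centre of its lower face. It starts flat in the chute, about 67 mm behind the handle plane. On the chute floor it starts to slide at 13 to 20 degrees of tilt.
- stud3: Polished brass disc (stud) 3 of five, 18 mm across, 7 mm high, 15 g; origin at the centre of its lower face. It starts flat in the chute, about 48 mm behind the handle plane. On the chute floor it starts to slide at 13 to 20 degrees of tilt.
- stud4: Polished brass disc (stud) 4 of five, 18 mm across, 7 mm high, 15 g; origin at the centre of its lower face. It starts flat in the chute, about 29 mm behind the handle plane. On the chute floor it starts to slide at 13 to 20 degrees of tilt.
- stud5: Polished brass disc (stud) 5 of five, 18 mm across, 7 mm high, 15 g; origin at the centre of its lower face. It starts flat in the chute, about 10 mm behind the handle plane. On the chute floor it starts to slide at 13 to 20 degrees of tilt.
- stand: Fixed stand with an open glass jar clamped on it, which counts as part of it. Origin on the table, on the jar's vertical axis; base disc 90 mm across. Jar 72 mm across the belly; neck 20 mm tall, 52 mm across outside; mouth 44 mm across inside; rim flat, 4 mm wide; floor 75 mm below the rim.
- stand_axis (a point): Point on the jar's vertical axis at the top of the stand's base disc, 12 mm above the table. The stand's height was set by hand and is not measured: the rim lies anywhere from 110 to 122 mm above the table, so feel for it. The jar does not give way (the held chute yields roughly 0.1 mm per N), and more than 18 N on it is too hard.
- mat_top (a point): Centre of the upper face of the fixed dark rubber mat, 260 mm (x) by 180 mm (y) by 2 mm, on which the chute lies and must lie again.
- ink_a: Bystander: closed dark ink jar, 60 mm across, 75 mm high; origin under it.
- ink_b: Bystander: closed brown ink jar, 60 mm across, 80 mm high; origin under it.
- house: Bystander: small house-shaped paper-covered box, 66 mm by 60 mm, 75 mm high; origin under it.
- tape: Bystander: roll of paper tape lying flat, 50 mm across, 18 mm high; origin under it.
- brush: Bystander: brush lying on the table, 200 mm long.
- block: Bystander: printing block 90 by 60 mm, 23 mm high; origin under it.
Not all that is in view belongs to the job. Of the things like the chute, leave any that is blue or orange; of the rest the larger one is meant.

How it is judged:
On the way, in this order (a step that is already met when the one before it is completed fails the run):
1. the chute's nose rests on the jar's rim (over 0.3 N) with the chute still about level (under 0.18 rad) (contact force between chute and stand above 0.3 N and angle between chute_grip's own z axis and vertical below 0.18 rad and height (world z) of chute_grip above 0.12 m), for 0.2 s.
2. the chute is being tilted (over 0.2 rad) with its nose resting on the rim (contact force between chute and stand above 0.3 N and angle between chute_grip's own z axis and vertical above 0.2 rad), for 0.2 s.
3. all five studs are in the jar while the tilted chute still rests on the rim (all of step 2 and horizontal distance between each of stud1, stud2, stud3, stud4, stud5 and stand_axis below 0.033 m and height (world z) of stud1 between 0.03 and 0.085 m and height (world z) of stud2 between 0.03 and 0.085 m and height (world z) of stud3 between 0.03 and 0.085 m and height (world z) of stud4 between 0.03 and 0.085 m and height (world z) of stud5 between 0.03 and 0.085 m), for 0.1 s.
At the end, for the whole second after the job is handed in: All five studs lie inside the jar; the chute lies flat (within 0.06 rad) and still on the mat, its handle within 110 mm (mat x) and 80 mm (mat y) of the mat's centre (horizontal distance between each of stud1, stud2, stud3, stud4, stud5 and stand_axis below 0.033 m and height (world z) of stud1 between 0.03 and 0.085 m and height (world z) of stud2 between 0.03 and 0.085 m and height (world z) of stud3 between 0.03 and 0.085 m and height (world z) of stud4 between 0.03 and 0.085 m and height (world z) of stud5 between 0.03 and 0.085 m and angle between chute_grip's own z axis and vertical below 0.06 rad and height (world z) of chute_grip below 0.058 m and x of chute_grip in the frame of mat_top between -0.11 and 0.11 m and y of chute_grip in the frame of mat_top between -0.08 and 0.08 m and linear speed of chute below 0.02 m/s); the robot touches nothing.
It fails at once if the chute presses on the jar or its stand with more than 18 N (contact force between chute and stand above 18 N).
It fails at once if the robot itself touches a stud with more than 1 N or the jar with more than 3 N (contact force between the fingers and stud1 above 1 N or contact force between the fingers and stud2 above 1 N or contact force between the fingers and stud3 above 1 N or contact force between the fingers and stud4 above 1 N or contact force between the fingers and stud5 above 1 N or contact force between any of the arm, the fingers and stand above 3 N).
It fails at once if one of the other things is moved by more than 15 mm (distance of any of ink_a, ink_b, house, tape, brush, block from where it was at the start of the episode above 0.015 m).
It also fails if it takes over 72 s, if anything falls off the work surface, if the arm or the gripper's body presses on something with over 40 N, if the wrist force passes 120 N, or if a joint passes its speed limit or range.

ROBOT

A 7-joint arm with a two-finger parallel gripper is mounted at the origin on the work surface. World frame = base frame: x ahead of the robot, y to its left, z up, the work surface at z = 0. Lengths are in m, angles in rad, forces in N, time in s.
With the tool pointing down it reaches from about 0.4 to 0.85 m from the base axis. Payload 10.4 kg.
Tool frame: the origin (TCP) lies between the finger pads; the fingertips stand 8 mm ahead of it and the grasp point (between the pads) lies 11 mm behind it; z points along the fingers, x is the direction in which the jaws open and shut, and the axes are right-handed (so a half turn about z gives the same grasp; the last joint's range is limited). The gripper opens to 87 mm and grips with 3 to 60 N. Pads are 19 mm wide; open, the fingers measure 117 mm over their backs; the gripper's body (75 mm by 190 mm) begins 51 mm behind the grasp point.
Start: joints at [-1.276, 0.332, -0.065, 1.46, 0.022, 1.35, -0.088], TCP at [0.195, 0.594, 0.231] pointing down, gripper open.
Joint ranges: [-2.6, 2.6], [-0.5, 2.12], [-1.47, 1.34], [0.16, 2.42], [-1.27, 4.41], [0.06, 2.06], [-2.6, 2.6]. Speed limits (rad/s): [2.22, 2.22, 2.79, 2.79, 3.14, 3.14, 3.14].

INTERFACE

Orientations are given as a unit quaternion [x, y, z, w].
In Python, from bench import r, viewer gives the robot as it stands.
- The arm moves only by the tool apply_moves, never from a script. Its argument "increments" is a list of rows, each an object with "grip": the closure in counts, from 0 (fully open) to 255 (shut); "xyz": the shift along the tool's x, y, z in mm, a list of three; "rotation": the turn, a rotation vector about the tool's x, y, z in degrees, a list of three. A call has 1 to 5 rows; each row is the pose to reach, as a shift and turn from the pose measured when the call began, along the tool's axes at that moment; what a row does not reach only later rows make up. A row lasts 1/8 s, in which the tool goes at most 62.5 mm and 10.7 degrees, less where a joint would pass 70% of its speed; a pose out of reach is approached as far as the arm can. A call with a gripper value outside its range is refused whole. The fingers move at their own pace and stop on an object; "squeeze" is the grip in N (left out, the last holds). Time passes only in rows, so rows that repeat a pose let the fingers close. It gives the time, the measured TCP pose, the force and the opening at its end, in the units of the state.
- r.read_state(): the state, without advancing time (a new reading comes with each control period).
- viewer.camera(name): name is "scene" or "top" or "wrist"; returns a dict with "img" (384x512x3 uint8, blue, green, red), "range_z" (384x512 float32, m along the optical axis (not along the pixel's ray), 0 where there is no reading), "vertical_fov" (degrees; the focal length in pixels is half the picture's height over the tangent of half this angle, whatever the lens; pixels are square), "cx", "cy" (the principal point, pixels), "rvec" (rotation vector, rad) and "tvec" (3), from world to camera coordinates, as OpenCV has them. Camera axes: x right, y down, z forward; pixel columns grow to the right and rows downward; lengths in m; the calibration is good to about 2 mm. A picture is of the moment at which its call begins.
- r.close_job(): hands the job in, once; it reports no verdict.
The state is a dict: "time": time; "joint_positions": joint angles; "joint_vel": joint speeds; "joint_torque": joint torques, N m; "ee_pos": TCP position; "eef_rot": TCP orientation; "ft_force": force on the tool from outside, world axes, zero at the start; "torque": the same for the moment, N m; "width": finger opening in m.
Only numpy, scipy, OpenCV 4.12 (cv2) and the standard library are available. Lean on these libraries where they do the work, as an engineer would, in place of code of your own. Each camera call takes 0.05 s, during which the arm holds its last target.

## Working session

There is one attempt and no reset: what is moved stays moved. The work goes in short steps, Python scripts to look and compute and a tool call to move; the robot and the scene stay as the last step left them, time stands still between calls to the robot, and variables do not carry over. Pictures are saved under pics/ and viewed, and the job is handed in when it is done.

Besides the shell and the picture viewer there is one more tool, called after "Call:" as name(argument=value, ...) on one line, values as JSON. apply_moves: Moves the arm, as the interface text tells. Its arguments: {"type":"object","properties":{"increments":{"type":"array","items":{"type":"object","properties":{"grip":{"type":"number"},"xyz":{"type":"array","items":{"type":"number"}},"rotation":{"type":"array","items":{"type":"number"}}}}},"squeeze":{"type":"number"}},"required":["increments"]}

```bash
mkdir -p pics; ls; cat > h.py <<'E'
import numpy as np, cv2
from scipy.spatial.transform import Rotation as R
from bench import r, viewer
def cam(n,save=None):
    c=viewer.camera(n)
    if save: cv2.imwrite('pics/'+save,c['img'])
    h=c['img'].shape[0]
    c['f']=h/2/np.tan(np.radians(c['vertical_fov'])/2)
    c['R']=cv2.Rodrigues(np.array(c['rvec'],float))[0]; c['t']=np.array(c['tvec'],float).ravel()
    c['o']=-c['R'].T@c['t']
    return c
def ray(c,u,v):
    d=np.array([(u-c['cx'])/c['f'],(v-c['cy'])/c['f'],1]); return c['R'].T@d
def onz(c,u,v,z):
    d=ray(c,u,v); return c['o']+d*(z-c['o'][2])/d[2]
def depthpt(c,u,v):
    return c['o']+ray(c,u,v)*c['range_z'][int(v),int(u)]
def proj(c,p):
    q=c['R']@np.array(p)+c['t']; return c['cx']+c['f']*q[0]/q[2], c['cy']+c['f']*q[1]/q[2]
E
python3 - <<'E'
from h import *
for n in ['scene','top','wrist']:
    c=cam(n,n+'0.png'); print(n,c['o'],c['f'],c['cx'],c['cy'],c['R'][2])
print(r.read_state())
E
```

```text
pics
scene [ 1.00760658 -0.83994667  0.69455126] 430.34552926568784 255.86967706951236 195.2252141765148 [-0.40289773  0.737363   -0.54218929]
top [0.28702574 0.01333944 1.45518233] 481.85761644786885 256.4953748285955 187.3263768275182 [ 0.1861081  -0.0036351  -0.98252255]
wrist [0.11933217 0.61688958 0.38421673] 303.63161239720324 254.17963379612831 193.16267264583465 [ 0.2743346  -0.09192491 -0.95723056]
{'time': 0.15, 'joint_positions': array([-1.27562901,  0.33271823, -0.0647059 ,  1.46069621,  0.02160495,
        1.34992649, -0.08850129]), 'joint_vel': array([ 3.90173901e-04, -3.11756070e-03,  2.94483817e-05, -3.31441256e-03,
       -7.49142425e-04,  4.60154620e-04,  1.95987108e-03]), 'joint_torque': array([ 4.48472993e-04, -6.23629689e+01,  2.43853818e-02, -3.90141714e+01,
       -6.13024458e-02,  3.72062204e-02,  8.36592994e-05]), 'ee_pos': array([0.19519197, 0.59345273, 0.22996694]), 'eef_rot': array([ 8.10069732e-01,  5.86333311e-01, -4.12035754e-04,  3.27575842e-04]), 'ft_force': array([-0.15479979,  0.46362835, -0.11672105]), 'torque': array([-0.02153822, -0.00925414, -0.00289934]), 'width': 0.08687507726062578}
```

View pics/scene0.png

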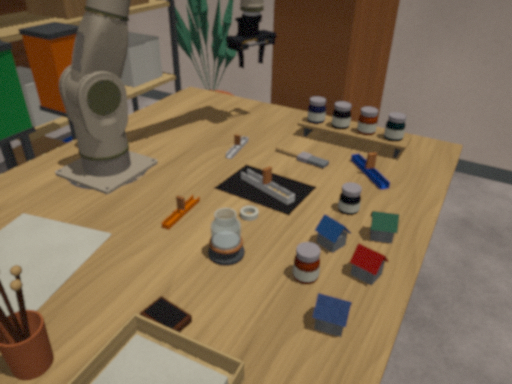

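View pics/top0.png

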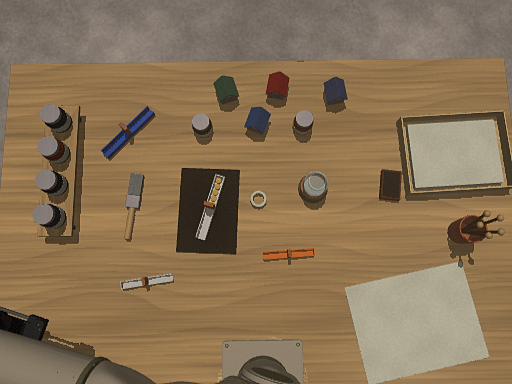

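View pics/wrist0.png

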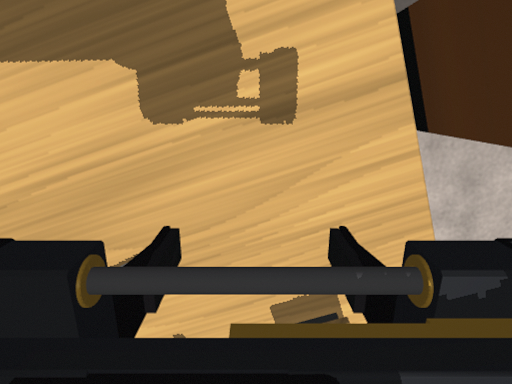

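```bash
python3 - <<'E'
from h import *
c=cam('top'); s=cam('scene')
cv2.imwrite('pics/crop1.png',cv2.resize(c['img'][155:265,165:345],None,fx=4.4,fy=4.4,interpolation=cv2.INTER_CUBIC))
cv2.imwrite('pics/crop2.png',cv2.resize(s['img'][145:270,190:330],None,fx=4.6,fy=4.6,interpolation=cv2.INTER_CUBIC))
print(depthpt(c,200,245), depthpt(c,230,245),depthpt(c,211,207),depthpt(c,314,186))
E
```

```text
[0.38874701 0.18017708 0.00305391] [0.38731699 0.0902218  0.00307362] [0.49415963 0.14169532 0.06468125] [ 0.55520205 -0.16314105  0.0463345 ]
```

View pics/crop1.png

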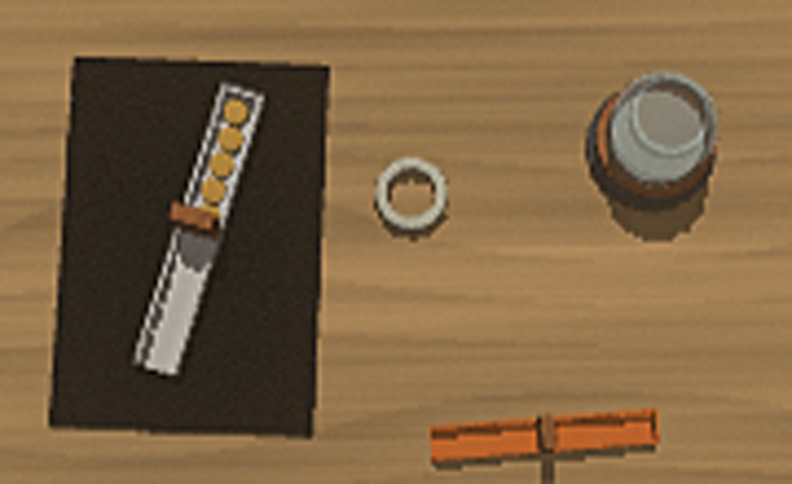

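View pics/crop2.png

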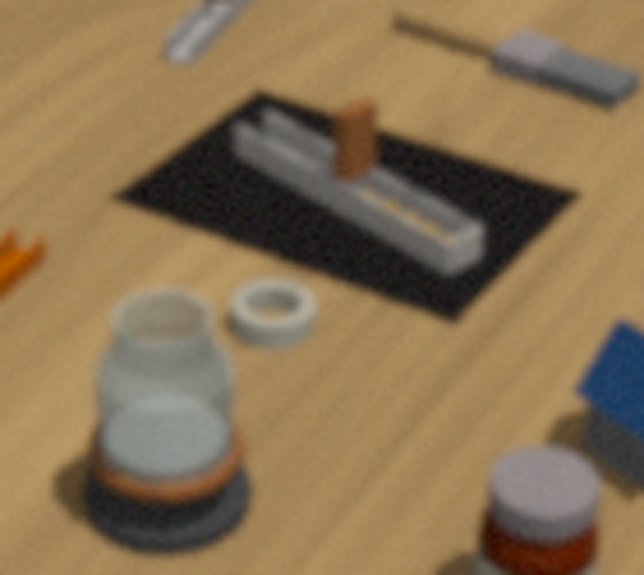

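```bash
cat >> h.py <<'E'
def cloud(c):
    h,w=c['range_z'].shape; u,v=np.meshgrid(np.arange(w),np.arange(h))
    d=np.stack([(u-c['cx'])/c['f'],(v-c['cy'])/c['f'],np.ones_like(u,float)],-1)*c['range_z'][...,None]
    return c['o']+d@c['R']
E
python3 - <<'E'
from h import *
for n in ['top','scene']:
    c=cam(n); P=cloud(c); ok=c['range_z']>0
    reg=ok&(P[...,0]>.36)&(P[...,0]<.64)&(P[...,1]>.06)&(P[...,1]<.24)
    m=reg&(P[...,2]<.006); print(n,'mat z',np.median(P[m][:,2]))
    hsv=cv2.cvtColor(c['img'],cv2.COLOR_BGR2HSV)
    br=reg&(P[...,2]>.035); 
    q=P[br]; print('handle',br.sum(),q.mean(0),q[:,2].max(),np.percentile(q[:,2],[50,90]))
    top=q[q[:,2]>q[:,2].max()-.006]; print(' top',len(top),top.mean(0),cv2.minAreaRect(top[:,:2].astype(np.float32)*1000))
    w=reg&(P[...,2]>.015)&(P[...,2]<.034); q=P[w]
    print(' wall',len(q),np.percentile(q[:,2],[5,50,95]),cv2.minAreaRect(q[:,:2].astype(np.float32)*1000))
    # jar
    j=ok&(P[...,0]>.46)&(P[...,0]<.66)&(P[...,1]>-.25)&(P[...,1]<-.08)&(P[...,2]>.008)
    q=P[j]; print(' jar',len(q),np.percentile(q[:,2],[5,50,95,100]))
    print(np.histogram(q[:,2],bins=np.arange(0,.14,.01))[0])
    for a in np.arange(.09,.13,.005):
        k=q[(q[:,2]>a)&(q[:,2]<a+.005)]
        if len(k): print(round(a,3),len(k),k.mean(0),k.min(0),k.max(0))
    # dark mat mask corners
    dark=((c['img'].max(2)<60)&reg).astype(np.uint8)
    cs,_=cv2.findContours(dark,0,2); k=max(cs,key=cv2.contourArea); rc=cv2.minAreaRect(k); print('mat px',rc)
    print(np.array([onz(c,*p,.002) for p in cv2.boxPoints(rc)]), onz(c,*rc[0],.002))
E
```

```text
top mat z 0.0007024033731644064
handle 63 [0.50066116 0.14818838 0.06822315] 0.08185875901688866 [0.07308769 0.07934234]
 top 18 [0.50265031 0.15023569 0.07840734] ((502.2553405761719, 148.62644958496094), (28.000808715820312, 10.238727569580078), 75.23519134521484)
 wall 191 [0.0161571  0.02202042 0.02774585] ((502.53564453125, 148.96661376953125), (31.009994506835938, 200.3335723876953), 72.51303100585938)
 jar 713 [0.01089593 0.05832096 0.11968631 0.12742994]
[ 28  61   0  64 184  22  21  13  68 127  30  62  33   0]
0.09 72 [ 0.54991913 -0.15778083  0.09236298] [ 0.52324642 -0.19541956  0.09000084] [ 0.59054324 -0.12882758  0.09499439]
0.095 55 [ 0.54181996 -0.15805952  0.09739359] [ 0.52541536 -0.1915472   0.09504877] [ 0.57774193 -0.13120192  0.09985625]
0.1 15 [ 0.55162531 -0.15661209  0.1019853 ] [ 0.5326803  -0.18530794  0.10003957] [ 0.57611571 -0.1362345   0.10415908]
0.105 15 [ 0.55397921 -0.16389908  0.10729356] [ 0.52947496 -0.18479181  0.1053141 ] [ 0.57877764 -0.14104506  0.10955069]
0.11 17 [ 0.55390108 -0.16161337  0.11276008] [ 0.53125794 -0.18331292  0.11038175] [ 
[... 1660 characters left out ...]
507891] [ 0.5830442  -0.14072243  0.10995078]
0.11 70 [ 0.56017088 -0.16716014  0.1123977 ] [ 0.53419745 -0.19139219  0.11002345] [ 0.58380471 -0.14088906  0.11487855]
0.115 87 [ 0.55874783 -0.16635155  0.11778494] [ 0.53143131 -0.19157714  0.11503012] [ 0.58298358 -0.13804603  0.11993543]
0.12 50 [ 0.55665287 -0.16620061  0.12087229] [ 0.53339951 -0.19038066  0.12002197] [ 0.58177815 -0.14193767  0.12234151]
mat px ((264.60003662109375, 188.1999969482422), (91.07359313964844, 32.88768768310547), 18.43494987487793)
[[0.37384612 0.06914685 0.002     ]
 [0.29293999 0.25456002 0.002     ]
 [0.6212796  0.23192648 0.002     ]
 [0.66047071 0.06570077 0.002     ]] [0.49660349 0.14990549 0.002     ]
```

```bash
cat >> h.py <<'E'
def pose(): 
    s=r.read_state(); return s,np.array(s['ee_pos']),R.from_quat(s['eef_rot'])
def down(yaw_deg):
    a=np.radians(yaw_deg); x=[np.cos(a),np.sin(a),0]; z=[0,0,-1]; y=np.cross(z,x)
    return R.from_matrix(np.array([x,y,z]).T)
def inc(p,Rt,show=True):
    s,p0,R0=pose()
    d=R0.inv().apply(np.array(p)-p0)*1000; rv=np.degrees((R0.inv()*Rt).as_rotvec())
    if show: print('xyz',np.round(d,2),'rot',np.round(rv,2),'| at',np.round(p0,4),'t',round(s['time'],2),'F',np.round(s['ft_force'],2),'w',round(s['width'],4))
    return d,rv
E
python3 - <<'E'
from h import *
inc([.5026,.1478,.16],down(-17.3))
inc([.349,.371,.195],down(27))
E
```

```text
xyz [-327.45  431.26   70.47] rot [1.000e-02 1.000e-02 8.909e+01] | at [0.1953 0.5936 0.2304] t 0.35 F [-0.51 -0.23 -0.22] w 0.087
xyz [-163.44  215.6    35.42] rot [1.000e-02 2.000e-02 4.479e+01] | at [0.1953 0.5936 0.2304] t 0.35 F [-0.51 -0.23 -0.22] w 0.087
```

Call:
apply_moves(increments=[{"grip":0,"xyz":[-33,43,7],"rotation":[0,0,9]},{"grip":0,"xyz":[-66,86,14],"rotation":[0,0,18]},{"grip":0,"xyz":[-98,129,21],"rotation":[0,0,27]},{"grip":0,"xyz":[-131,172,28],"rotation":[0,0,36]},{"grip":0,"xyz":[-163,216,35],"rotation":[0,0,45]}], squeeze=50)

```text
time: 0.98
ee_pos: [0.3503, 0.3698, 0.1955]
eef_rot: [0.973, 0.229, 0.0, -0.0]
ft_force: [0.5, -0.2, 0.0]
width: 0.0872
```

```bash
python3 - <<'E'
from h import *
inc([.5026,.1478,.16],down(-17.3))
E
```

```text
xyz [ 37.2  266.64  35.39] rot [-2.00e-02 -1.00e-02  4.38e+01] | at [0.3503 0.3698 0.1955] t 0.97 F [ 0.49 -0.18  0.01] w 0.0872
```

Call:
apply_moves(increments=[{"grip":0,"xyz":[7.5,53.5,7],"rotation":[0,0,8.8]},{"grip":0,"xyz":[15,107,14],"rotation":[0,0,17.5]},{"grip":0,"xyz":[22.5,160,21],"rotation":[0,0,26.3]},{"grip":0,"xyz":[30,213.5,28],"rotation":[0,0,35]},{"grip":0,"xyz":[37.2,266.6,35.4],"rotation":[0,0,43.8]}])

```text
time: 1.6
ee_pos: [0.5035, 0.1464, 0.1601]
eef_rot: [0.988, -0.153, 0.0, -0.0]
ft_force: [1.5, -0.3, -0.7]
width: 0.0872
```

```bash
python3 - <<'E'
from h import *
inc([.5026,.1478,.041],down(-17.3))
c=cam('wrist','w1.png'); P=cloud(c)
print([np.round(proj(c,p),1) for p in [(.5026,.1478,.076),(.4071,.1775,.002),(.4071,.1775,.005)]])
q=P[(c['range_z']>0)&(P[...,2]>.07)&(P[...,2]<.08)&(abs(P[...,0]-.5)<.05)&(abs(P[...,1]-.15)<.05)]
print(len(q), q.mean(0) if len(q) else 0)
E
```

```text
xyz [ -1.31  -0.96 119.09] rot [-0.06 -0.03 -0.27] | at [0.5035 0.1464 0.1601] t 1.6 F [ 1.48 -0.25 -0.72] w 0.0872
[array([252.4, 198.8]), array([158.3, 178. ]), array([157.4, 178.7])]
530 [0.50519255 0.1490026  0.07584375]
```

View pics/w1.png

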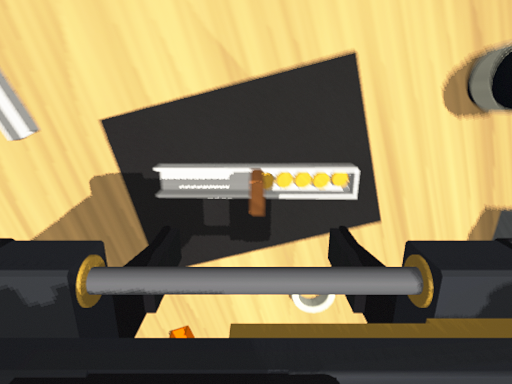

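Call:
apply_moves(increments=[{"grip":0,"xyz":[-0.5,-1,40],"rotation":[0,0,-0.3]},{"grip":0,"xyz":[-0.5,-1,80],"rotation":[0,0,-0.3]},{"grip":0,"xyz":[-0.5,-1,108],"rotation":[0,0,-0.3]},{"grip":0,"xyz":[-0.5,-1,119],"rotation":[0,0,-0.3]},{"grip":0,"xyz":[-0.5,-1,119],"rotation":[0,0,-0.3]}])

```text
time: 2.28
ee_pos: [0.5065, 0.1397, 0.0404]
eef_rot: [0.987, -0.158, 0.001, 0.001]
ft_force: [0.4, 0.9, -0.2]
width: 0.0872
```

```bash
python3 - <<'E'
from h import *
inc([.503,.1478,.041],down(-17.3))
c=cam('scene'); cv2.imwrite('pics/s2.png',cv2.resize(c['img'][120:230,190:340],None,fx=4.6,fy=4.6,interpolation=cv2.INTER_CUBIC))
E
```

```text
xyz [-5.81 -6.65 -0.59] rot [ 0.13 -0.14 -0.86] | at [0.5065 0.1397 0.0404] t 2.27 F [ 0.37  0.93 -0.15] w 0.0872
```

View pics/s2.png

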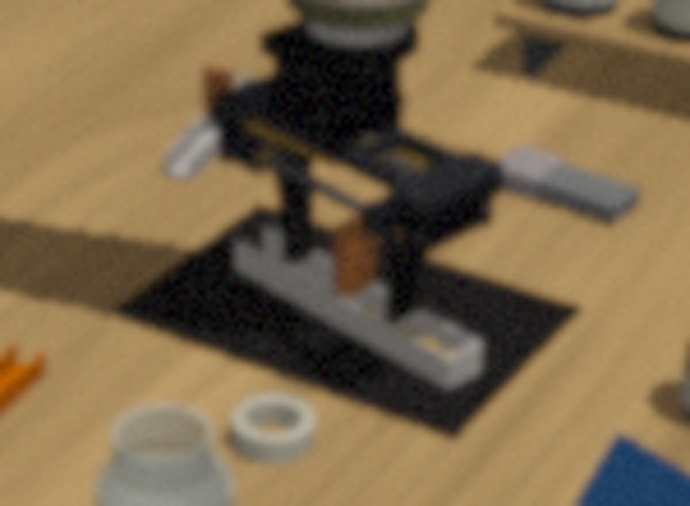

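Call:
apply_moves(increments=[{"grip":0,"xyz":[-4.5,-6.7,-0.6],"rotation":[0,0,-0.9]},{"grip":0,"xyz":[-4.5,-6.7,-0.6],"rotation":[0,0,-0.9]}])

```text
time: 2.58
ee_pos: [0.5052, 0.149, 0.0428]
eef_rot: [0.989, -0.149, 0.002, 0.0]
ft_force: [0.3, 0.1, 0.3]
width: 0.087
```

```bash
python3 - <<'E'
from h import *
inc([.5035,.1478,.041],down(-17.3))
c=cam('wrist','w2.png'); P=cloud(c)
E
```

```text
xyz [-1.24  1.65  1.75] rot [-0.02 -0.25  0.14] | at [0.5052 0.149  0.0428] t 2.58 F [0.26 0.08 0.27] w 0.087
```

View pics/w2.png

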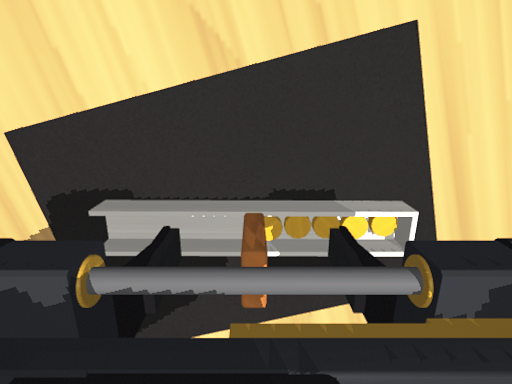

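Call:
apply_moves(increments=[{"grip":140,"xyz":[-0.5,1,0.8],"rotation":[0,-0.2,0.1]},{"grip":255,"xyz":[-0.5,1,0.8],"rotation":[0,-0.2,0.1]},{"grip":255,"xyz":[-0.5,1,0.8],"rotation":[0,-0.2,0.1]},{"grip":255,"xyz":[-0.5,1,0.8],"rotation":[0,-0.2,0.1]},{"grip":255,"xyz":[-0.5,1,0.8],"rotation":[0,-0.2,0.1]}], squeeze=50)

```text
time: 3.25
ee_pos: [0.5043, 0.1476, 0.0417]
eef_rot: [0.989, -0.15, 0.0, 0.0]
ft_force: [-0.3, -0.7, -1.0]
width: 0.0454
```

```bash
python3 - <<'E'
from h import *
inc([.5035,.1478,.041],down(-17.3)); print(r.read_state()['torque'])
c=cam('wrist','w3.png'); P=cloud(c)
E
```

```text
xyz [-0.83  0.07  0.66] rot [ 0.01 -0.03  0.  ] | at [0.5043 0.1476 0.0417] t 3.25 F [-0.35 -0.72 -0.97] w 0.0454
[-0.07268598  0.02542461  0.03263189]
```

View pics/w3.png

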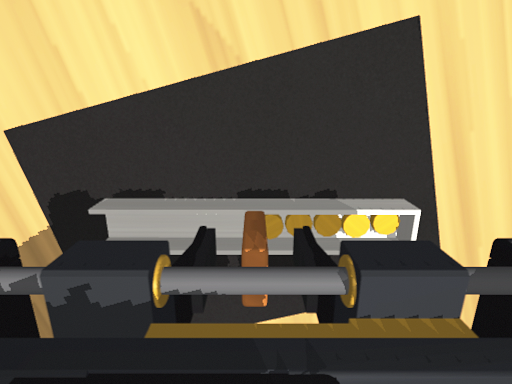

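Fingers still closing, centred on the handle at (255,258). Continue.

Call:
apply_moves(increments=[{"grip":255,"xyz":[0,0,0],"rotation":[0,0,0]},{"grip":255,"xyz":[0,0,0],"rotation":[0,0,0]},{"grip":255,"xyz":[0,0,0],"rotation":[0,0,0]},{"grip":255,"xyz":[0,0,0],"rotation":[0,0,0]},{"grip":255,"xyz":[0,0,0],"rotation":[0,0,0]}], squeeze=50)

```text
time: 3.92
ee_pos: [0.5043, 0.1477, 0.0417]
eef_rot: [0.989, -0.15, 0.0, 0.0]
ft_force: [0.7, -0.1, -0.7]
width: 0.0119
```

```bash
python3 - <<'E'
from h import *
inc([.5035,.1478,.041],down(-17.3)); print(r.read_state()['torque'])
E
```

```text
xyz [-0.84  0.11  0.71] rot [ 0.01 -0.03  0.  ] | at [0.5043 0.1477 0.0417] t 3.92 F [ 0.72 -0.05 -0.66] w 0.0119
[-0.09021328  0.04733508 -0.04423992]
```

Call:
apply_moves(increments=[{"grip":255,"xyz":[0,0,-3],"rotation":[0,0,0]},{"grip":255,"xyz":[0,0,-12],"rotation":[0,0,0]},{"grip":255,"xyz":[0,0,-25],"rotation":[0,0,0]},{"grip":255,"xyz":[0,0,-34],"rotation":[0,0,0]},{"grip":255,"xyz":[0,0,-36],"rotation":[0,0,0]}])

```text
time: 4.55
ee_pos: [0.5048, 0.1479, 0.0787]
eef_rot: [0.989, -0.15, 0.001, -0.0]
ft_force: [-0.5, 0.7, -3.3]
width: 0.0117
```

```bash
python3 - <<'E'
from h import *
inc([.5035,.1478,.041],down(-17.3)); print(r.read_state()['torque'])
c=cam('scene'); cv2.imwrite('pics/s3.png',cv2.resize(c['img'][120:230,190:340],None,fx=4.6,fy=4.6,interpolation=cv2.INTER_CUBIC))
c=cam('wrist','w4.png')
E
```

```text
xyz [-1.26  0.51 37.7 ] rot [-0.06 -0.09  0.  ] | at [0.5048 0.1479 0.0787] t 4.55 F [-0.49  0.74 -3.29] w 0.0117
[-0.12456227  0.10493927 -0.020805  ]
```

View pics/s3.png

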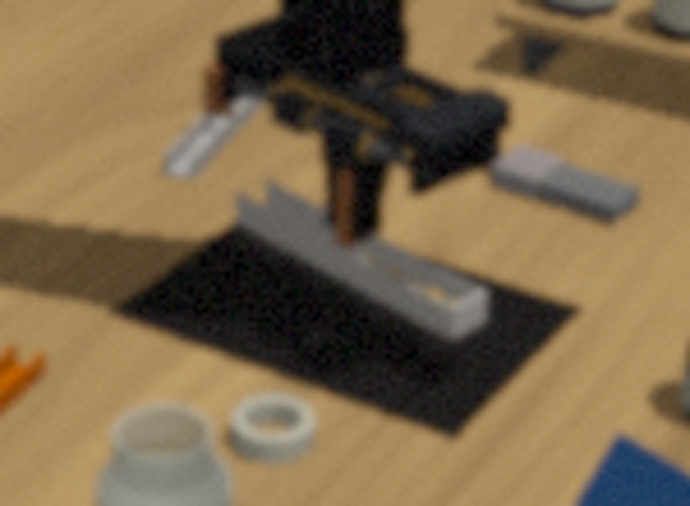

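View pics/w4.png

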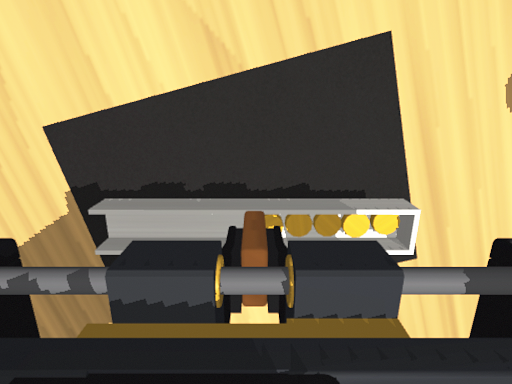

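Call:
apply_moves(increments=[{"grip":255,"xyz":[8,9,-12],"rotation":[0,0,0]},{"grip":255,"xyz":[23,26,-36],"rotation":[0,0,0]},{"grip":255,"xyz":[41,46,-62],"rotation":[0,0,0]},{"grip":255,"xyz":[55,62,-85],"rotation":[0,0,0]},{"grip":255,"xyz":[63,71,-97],"rotation":[0,0,0]}])

```text
time: 5.28
ee_pos: [0.5443, 0.0592, 0.1766]
eef_rot: [0.988, -0.151, 0.001, -0.0]
ft_force: [1.2, 0.2, -3.6]
width: 0.012
```

Call:
apply_moves(increments=[{"grip":255,"xyz":[8,9,0],"rotation":[0,0,0]},{"grip":255,"xyz":[23,26,0],"rotation":[0,0,0]},{"grip":255,"xyz":[41,46,0],"rotation":[0,0,0]},{"grip":255,"xyz":[55,62,0],"rotation":[0,0,0]},{"grip":255,"xyz":[63,71,0],"rotation":[0,0,0]}])

```text
time: 5.9
ee_pos: [0.5829, -0.0285, 0.1757]
eef_rot: [0.988, -0.152, 0.001, 0.0]
ft_force: [0.6, 0.8, -3.1]
width: 0.0115
```

Call:
apply_moves(increments=[{"grip":255,"xyz":[8,9,0],"rotation":[0,0,0]},{"grip":255,"xyz":[23,26,0],"rotation":[0,0,0]},{"grip":255,"xyz":[41,46,0],"rotation":[0,0,0]},{"grip":255,"xyz":[55,62,0],"rotation":[0,0,0]},{"grip":255,"xyz":[63,71,0],"rotation":[0,0,0]}])

```text
time: 6.52
ee_pos: [0.6218, -0.116, 0.1753]
eef_rot: [0.988, -0.152, 0.0, 0.0]
ft_force: [-0.8, 0.6, -3.2]
width: 0.0118
```

```bash
python3 - <<'E'
from h import *
inc([.6613,-.1969,.175],down(-17.3)); print(r.read_state()['joint_positions'])
c=cam('wrist','w5.png')
E
```

```text
xyz [61.96 65.3   0.37] rot [ 0.04 -0.03 -0.18] | at [ 0.6218 -0.116   0.1753] t 6.53 F [-0.79  0.62 -3.17] w 0.0118
[-0.32536062  0.4195619   0.57556203  1.54072389 -0.23506996  1.25076631
 -0.02046938]
```

View pics/w5.png

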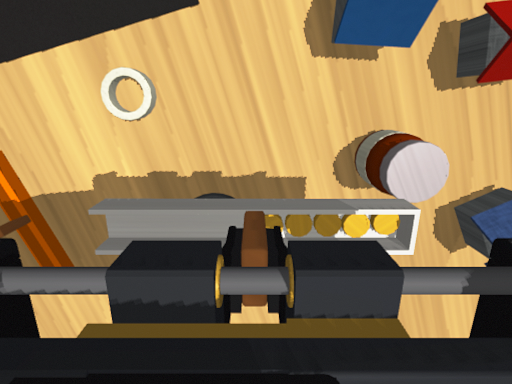

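Call:
apply_moves(increments=[{"grip":255,"xyz":[8,8,0],"rotation":[0,0,0]},{"grip":255,"xyz":[22,24,0],"rotation":[0,0,0]},{"grip":255,"xyz":[40,43,0],"rotation":[0,0,0]},{"grip":255,"xyz":[54,58,0],"rotation":[0,0,-0.1]},{"grip":255,"xyz":[62,65.3,0],"rotation":[0,0,-0.2]}])

```text
time: 7.2
ee_pos: [0.6616, -0.2002, 0.1754]
eef_rot: [0.988, -0.151, 0.0, 0.001]
ft_force: [0.3, 0.2, -3.2]
width: 0.0119
```

Call:
apply_moves(increments=[{"grip":255,"xyz":[0,0,0],"rotation":[0,0,0]},{"grip":255,"xyz":[0,0,0],"rotation":[0,0,0]}])

```text
time: 7.45
ee_pos: [0.6616, -0.1997, 0.1753]
eef_rot: [0.989, -0.151, 0.0, 0.001]
ft_force: [0.1, 0.6, -3.0]
width: 0.0115
```

```bash
python3 - <<'E'
from h import *
inc([.6613,-.1969,.165],down(-17.3)); print(r.read_state()['joint_positions'])
c=cam('top','t5.png'); cv2.imwrite('pics/t5c.png',cv2.resize(c['img'][140:230,270:390],None,fx=6,fy=6,interpolation=cv2.INTER_CUBIC))
s=cam('scene'); cv2.imwrite('pics/s5c.png',cv2.resize(s['img'][120:280,180:380],None,fx=4,fy=4,interpolation=cv2.INTER_CUBIC))
_,p,Rt=pose(); nose=p+Rt.apply([-.1,0,.0397]); print('nose',nose,nose-[.5572,-.1645,0])
for y in(-.012,.012):print(proj(c,p+Rt.apply([-.1,y,.0397-.003])),proj(s,p+Rt.apply([-.1,y,.0397])))
E
```

```text
xyz [-1.1  -2.58 10.25] rot [ 0.1  -0.04 -0.09] | at [ 0.6616 -0.1997  0.1753] t 7.45 F [ 0.09  0.57 -3.04] w 0.0115
[-0.16323307  0.55738476  0.5784064   1.3629772  -0.30234204  1.30861833
  0.11967342]
nose [ 0.56623628 -0.16953959  0.13561904] [ 0.00903628 -0.00503959  0.13561904]
(np.float64(315.8845720889855), np.float64(174.66034487105043)) (np.float64(230.5432332802667), np.float64(208.52394930196974))
(np.float64(324.1841559597767), np.float64(177.03840890689338)) (np.float64(222.42783189783512), np.float64(212.57715745826516))
```

View pics/t5c.png

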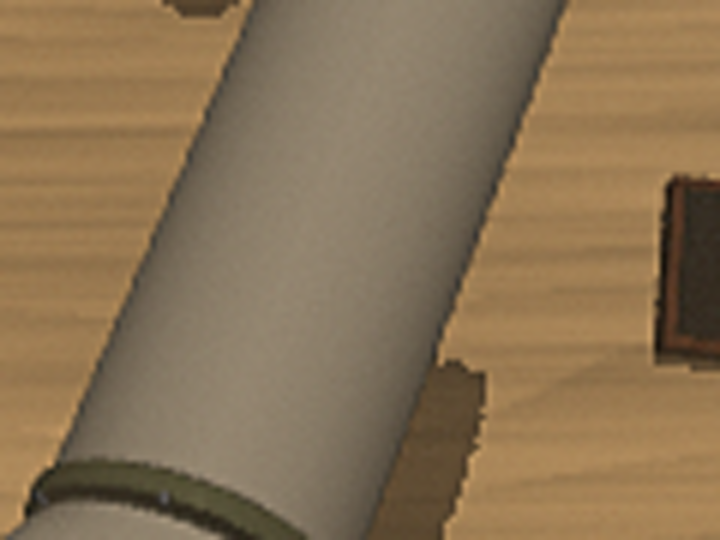

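View pics/s5c.png

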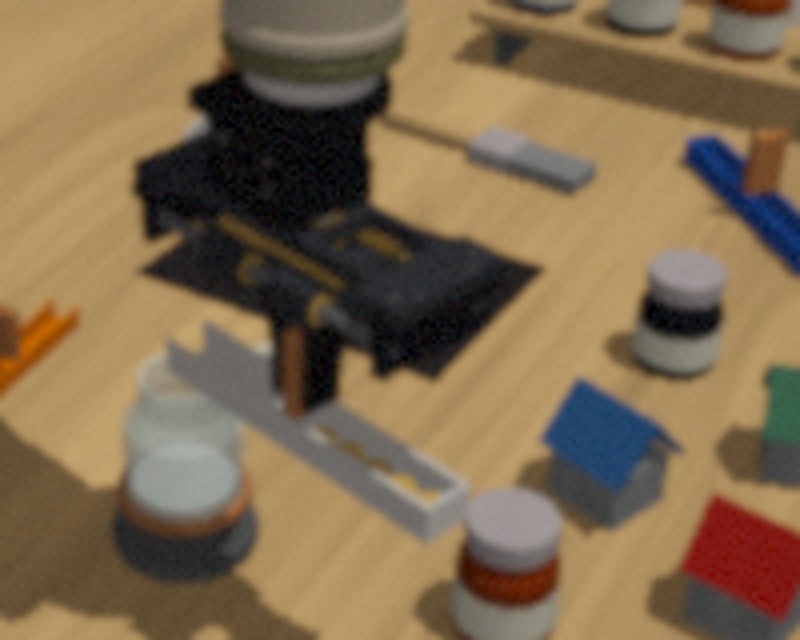

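Call:
apply_moves(increments=[{"grip":255,"xyz":[-0.6,-1.3,4],"rotation":[0,0,-0.1]},{"grip":255,"xyz":[-1.1,-2.4,7],"rotation":[0,0,-0.1]},{"grip":255,"xyz":[-1.1,-2.4,8],"rotation":[0,0,-0.1]},{"grip":255,"xyz":[-1.1,-2.4,8],"rotation":[0,0,-0.1]}])

```text
time: 8.05
ee_pos: [0.6613, -0.1967, 0.1673]
eef_rot: [0.989, -0.15, 0.0, 0.001]
ft_force: [-0.6, -0.1, -3.3]
width: 0.0119
```

```bash
python3 - <<'E'
from h import *
inc([.6613,-.1969,.165],down(-17.3))
s=cam('scene'); P=cloud(s); ok=s['range_z']>0
cv2.imwrite('pics/s6c.png',cv2.resize(s['img'][185:235,190:300],None,fx=7,fy=7,interpolation=cv2.INTER_CUBIC))
_,p,Rt=pose(); Q=Rt.inv().apply((P-p).reshape(-1,3)).reshape(P.shape)
# near side wall: tool y ~ +.015 side
m=ok&(abs(Q[...,1])<.025)&(Q[...,2]>.01)&(Q[...,2]<.05)&(abs(Q[...,0])<.11)
q=Q[m]; 
for a in np.arange(-.1,.1,.02):
    k=q[(q[:,0]>a)&(q[:,0]<a+.02)]
    if len(k)>5: print(round(a,2),len(k),np.percentile(k[:,2],[3,50,97]).round(4),np.percentile(k[:,1],[3,50,97]).round(4))
print('x range',np.percentile(q[:,0],[1,99]))
j=ok&(np.hypot(P[...,0]-.5572,P[...,1]+.1645)<.035)&(P[...,2]>.1)&(P[...,2]<.13)&(Q[...,0]<-.105); q=P[j]
print(len(q),np.percentile(q[:,2],[50,80,90,95,99]).round(4))
E
```

```text
xyz [0.09 0.23 2.35] rot [ 0.09 -0.05  0.04] | at [ 0.6613 -0.1967  0.1673] t 8.05 F [-0.6  -0.07 -3.34] w 0.0119
-0.1 134 [0.0168 0.0299 0.0489] [-0.014   0.0129  0.0201]
-0.08 115 [0.0171 0.0281 0.0384] [-0.0139 -0.0078  0.0159]
-0.06 109 [0.0175 0.0287 0.0383] [-0.0135  0.0117  0.016 ]
-0.04 68 [0.0172 0.0282 0.0397] [-0.0101  0.0143  0.0161]
-0.02 93 [0.0153 0.0297 0.0395] [-0.0133  0.014   0.016 ]
0.0 138 [0.0138 0.027  0.0376] [-0.0143 -0.0009  0.016 ]
0.02 142 [0.0173 0.0281 0.039 ] [-0.0139 -0.0008  0.0156]
0.04 156 [0.0175 0.0276 0.0384] [-0.0141 -0.0022  0.0158]
0.06 148 [0.0176 0.0283 0.0387] [-0.0141 -0.0009  0.0158]
0.08 193 [0.0167 0.0263 0.0388] [-0.0147  0.0036  0.0158]
x range [-0.10032586  0.09834379]
97 [0.1143 0.1196 0.1204 0.1213 0.1224]
```

View pics/s6c.png

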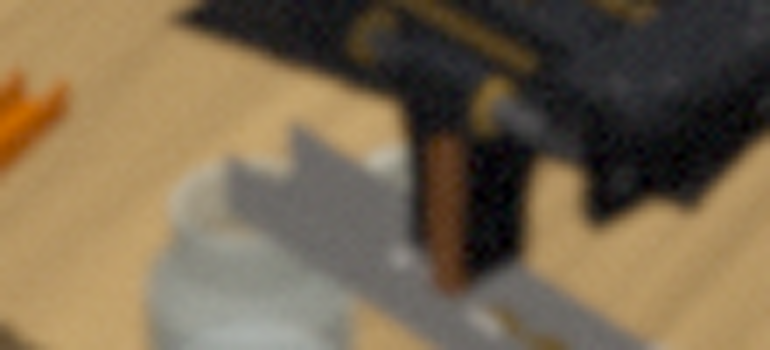

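Call:
apply_moves(increments=[{"grip":255,"xyz":[0,0,2.5],"rotation":[0,0,0]},{"grip":255,"xyz":[0,0,4.5],"rotation":[0,0,0]},{"grip":255,"xyz":[0,0,4.5],"rotation":[0,0,0]}])

```text
time: 8.48
ee_pos: [0.6612, -0.1967, 0.1627]
eef_rot: [0.989, -0.15, 0.0, 0.001]
ft_force: [-0.0, -0.5, -3.8]
width: 0.0116
```

Call:
apply_moves(increments=[{"grip":255,"xyz":[0,0,0.5],"rotation":[0,0,0]},{"grip":255,"xyz":[0,0,0.9],"rotation":[0,0,0]},{"grip":255,"xyz":[0,0,0.9],"rotation":[0,0,0]}])

```text
time: 8.85
ee_pos: [0.6612, -0.1967, 0.1618]
eef_rot: [0.989, -0.15, 0.0, 0.001]
ft_force: [-0.4, -0.6, -2.4]
width: 0.0119
```

Call:
apply_moves(increments=[{"grip":255,"xyz":[0,0,0.4],"rotation":[0,0,0]},{"grip":255,"xyz":[0,0,0.8],"rotation":[0,0,0]},{"grip":255,"xyz":[0,0,0.8],"rotation":[0,0,0]}])

```text
time: 9.22
ee_pos: [0.6612, -0.1967, 0.1609]
eef_rot: [0.989, -0.15, 0.0, 0.001]
ft_force: [-0.6, 0.3, -2.4]
width: 0.0115
```

```bash
python3 - <<'E'
from h import *
inc([.6613,-.1969,.165],down(-17.3)); print(r.read_state()['torque'])
E
```

```text
xyz [ 0.17  0.14 -4.1 ] rot [ 0.09 -0.03  0.03] | at [ 0.6612 -0.1967  0.1609] t 9.22 F [-0.64  0.25 -2.45] w 0.0115
[-0.07215546  0.07056704  0.01331483]
```

Call:
apply_moves(increments=[{"grip":255,"xyz":[0,0,0.4],"rotation":[0,0,0]},{"grip":255,"xyz":[0,0,0.8],"rotation":[0,0,0]},{"grip":255,"xyz":[0,0,0.8],"rotation":[0,0,0]}])

```text
time: 9.6
ee_pos: [0.6612, -0.1967, 0.1602]
eef_rot: [0.989, -0.15, 0.0, 0.001]
ft_force: [-0.3, -0.4, -1.1]
width: 0.012
```

```bash
python3 - <<'E'
from h import *
inc([.6613,-.1969,.165],down(-17.3)); print(r.read_state()['torque'])
E
```

```text
xyz [ 0.16  0.16 -4.79] rot [ 0.09 -0.03  0.04] | at [ 0.6612 -0.1967  0.1602] t 9.6 F [-0.25 -0.4  -1.11] w 0.012
[-0.03252676  0.21807317 -0.03166327]
```

Call:
apply_moves(increments=[{"grip":255,"xyz":[0,0,0.3],"rotation":[0,0,0]},{"grip":255,"xyz":[0,0,0.4],"rotation":[0,0,0]},{"grip":255,"xyz":[0,0,0.4],"rotation":[0,0,0]}])

```text
time: 9.98
ee_pos: [0.6612, -0.1968, 0.1601]
eef_rot: [0.989, -0.15, 0.0, 0.001]
ft_force: [-1.0, -0.2, 1.4]
width: 0.0118
```

```bash
python3 - <<'E'
from h import *
inc([.6613,-.1969,.165],down(-17.3)); print(r.read_state()['torque'])
E
```

```text
xyz [ 0.1   0.12 -4.92] rot [ 0.09 -0.05  0.04] | at [ 0.6612 -0.1968  0.1601] t 9.97 F [-1.01 -0.2   1.37] w 0.0118
[0.08611539 0.56830381 0.00474515]
```

```bash
cat >> h.py <<'E'
def tilt(d,press,C=(-93,0,39.7),n=4):
    s,p,R0=pose(); C=np.array(C,float)
    ch=R0.as_matrix(); th=np.degrees(np.arccos(-ch[2,2])); print('tilt',th.round(2),'F',np.round(s['ft_force'],2),'T',np.round(s['torque'],2),'t',s['time'],'w',s['width'],'p',p.round(4),'C world',(p+R0.apply(C/1000)).round(4),'nose',(p+R0.apply([-.1,0,.0397])).round(4))
    dn=R0.inv().apply([0,0,-1])
    for i in range(1,n+1):
        f=i/n; Rd=R.from_rotvec([0,np.radians(d*f),0]); t=C-Rd.apply(C)+press*dn
        print(round(d*f,2),t.round(2))
E
python3 - <<'E'
from h import *
tilt(8,.4)
E
```

```text
tilt 0.1 F [-1.01 -0.2   1.37] T [0.09 0.57 0.  ] t 9.975 w 0.011823114118821454 p [ 0.6612 -0.1968  0.1601] C world [ 0.5724 -0.1692  0.1203] nose [ 0.5658 -0.1672  0.1203]
2.0 [-1.44 -0.   -2.82]
4.0 [-3.   -0.   -5.99]
6.0 [-4.66 -0.   -9.1 ]
8.0 [ -6.43  -0.   -12.16]
```

Call:
apply_moves(increments=[{"grip":255,"xyz":[0,0,0.4],"rotation":[0,0,0]},{"grip":255,"xyz":[0,0,0.4],"rotation":[0,0,0]},{"grip":255,"xyz":[-1.4,0,-2.8],"rotation":[0,2,0]},{"grip":255,"xyz":[-3,0,-6],"rotation":[0,4,0]},{"grip":255,"xyz":[-3,0,-6],"rotation":[0,4,0]}])

```text
time: 10.6
ee_pos: [0.6582, -0.1958, 0.1662]
eef_rot: [0.988, -0.15, 0.035, 0.006]
ft_force: [1.8, -0.7, -0.6]
width: 0.0116
```

```bash
python3 - <<'E'
from h import *
tilt(6,.4)
E
```

```text
tilt 4.07 F [ 1.83 -0.7  -0.59] T [-0.22  0.24  0.02] t 10.6 w 0.011635708288959434 p [ 0.6582 -0.1958  0.1662] C world [ 0.5723 -0.1691  0.12  ] nose [ 0.5656 -0.1671  0.1195]
1.5 [-1.1  -0.   -2.02]
3.0 [-2.23 -0.   -4.41]
4.5 [-3.43 -0.   -6.78]
6.0 [-4.69 -0.   -9.1 ]
```

Call:
apply_moves(increments=[{"grip":255,"xyz":[-1.1,0,-1.9],"rotation":[0,1.5,0]},{"grip":255,"xyz":[-2.2,0,-4.3],"rotation":[0,3,0]},{"grip":255,"xyz":[-3.4,0,-6.7],"rotation":[0,4.5,0]},{"grip":255,"xyz":[-4.7,0,-9.0],"rotation":[0,6,0]},{"grip":255,"xyz":[-4.7,0,-9.0],"rotation":[0,6,0]}])

```text
time: 11.22
ee_pos: [0.6528, -0.194, 0.175]
eef_rot: [0.985, -0.149, 0.087, 0.014]
ft_force: [0.2, -2.2, -1.2]
width: 0.012
```

```bash
python3 - <<'E'
from h import *
tilt(3,.5)
E
```

```text
tilt 10.11 F [ 0.21 -2.2  -1.21] T [-0.11  0.44  0.09] t 11.225 w 0.011975236045571526 p [ 0.6528 -0.194   0.175 ] C world [ 0.572  -0.1689  0.1196] nose [ 0.5654 -0.1669  0.1183]
0.75 [-0.62 -0.   -0.72]
1.5 [-1.16 -0.   -1.93]
2.25 [-1.72 -0.   -3.13]
3.0 [-2.29 -0.   -4.32]
```

Call:
apply_moves(increments=[{"grip":255,"xyz":[-0.6,0,-0.5],"rotation":[0,0.75,0]},{"grip":255,"xyz":[-1.2,0,-1.7],"rotation":[0,1.5,0]},{"grip":255,"xyz":[-1.7,0,-2.9],"rotation":[0,2.25,0]},{"grip":255,"xyz":[-2.3,0,-4.1],"rotation":[0,3,0]},{"grip":255,"xyz":[-2.3,0,-4.1],"rotation":[0,3,0]}])

```text
time: 11.85
ee_pos: [0.65, -0.1931, 0.1788]
eef_rot: [0.982, -0.149, 0.113, 0.018]
ft_force: [-0.8, -0.9, 2.9]
width: 0.0118
```

```bash
python3 - <<'E'
from h import *
tilt(3,.6)
c=cam('wrist','w7.png')
s=cam('scene'); cv2.imwrite('pics/s7c.png',cv2.resize(s['img'][150:275,180:340],None,fx=4.5,fy=4.5,interpolation=cv2.INTER_CUBIC))
E
```

```text
tilt 13.16 F [-0.77 -0.86  2.86] T [-0.07  0.6   0.04] t 11.85 w 0.011773474872003663 p [ 0.65   -0.1931  0.1788] C world [ 0.5721 -0.169   0.119 ] nose [ 0.5656 -0.167   0.1174]
0.75 [-0.66 -0.   -0.63]
1.5 [-1.21 -0.   -1.84]
2.25 [-1.77 -0.   -3.04]
3.0 [-2.34 -0.   -4.23]
```

View pics/w7.png

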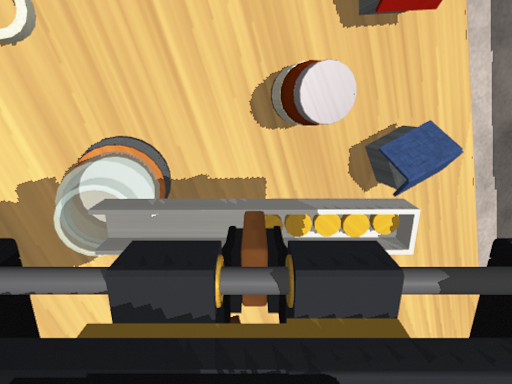

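View pics/s7c.png

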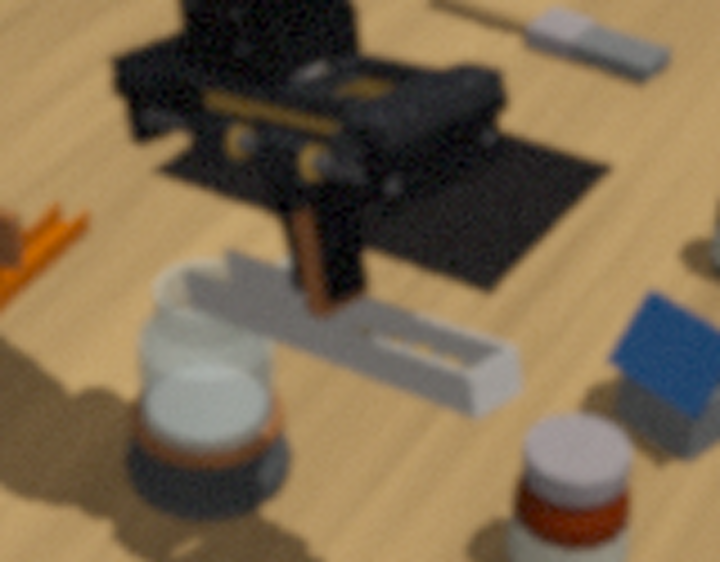

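```bash
python3 - <<'E'
from h import *
tilt(3,.45,C=(-89,0,39.7))
E
```

```text
tilt 13.13 F [-0.74 -0.55  3.4 ] T [-0.02  0.67  0.05] t 11.95 w 0.011321731298646625 p [ 0.65   -0.1932  0.1787] C world [ 0.5759 -0.1702  0.1198] nose [ 0.5656 -0.167   0.1173]
0.75 [-0.63 -0.   -0.72]
1.5 [-1.17 -0.   -1.88]
2.25 [-1.73 -0.   -3.03]
3.0 [-2.3  -0.   -4.17]
```

Call:
apply_moves(increments=[{"grip":255,"xyz":[-0.6,0,-0.7],"rotation":[0,0.75,0]},{"grip":255,"xyz":[-1.2,0,-1.9],"rotation":[0,1.5,0]},{"grip":255,"xyz":[-1.7,0,-3.0],"rotation":[0,2.25,0]},{"grip":255,"xyz":[-2.3,0,-4.2],"rotation":[0,3,0]},{"grip":255,"xyz":[-2.3,0,-4.2],"rotation":[0,3,0]}])

```text
time: 12.58
ee_pos: [0.647, -0.1922, 0.1826]
eef_rot: [0.979, -0.148, 0.139, 0.021]
ft_force: [-0.1, -0.2, 3.6]
width: 0.0116
```

```bash
python3 - <<'E'
from h import *
tilt(3,.5,C=(-89,0,39.7))
c=cam('wrist','w8.png')
E
```

```text
tilt 16.17 F [-0.06 -0.23  3.64] T [-0.07  0.81  0.01] t 12.575 w 0.011648512445992134 p [ 0.647  -0.1922  0.1826] C world [ 0.576  -0.1701  0.1197] nose [ 0.5659 -0.167   0.1166]
0.75 [-0.67 -0.   -0.68]
1.5 [-1.21 -0.   -1.84]
2.25 [-1.77 -0.   -2.98]
3.0 [-2.34 -0.   -4.12]
```

View pics/w8.png

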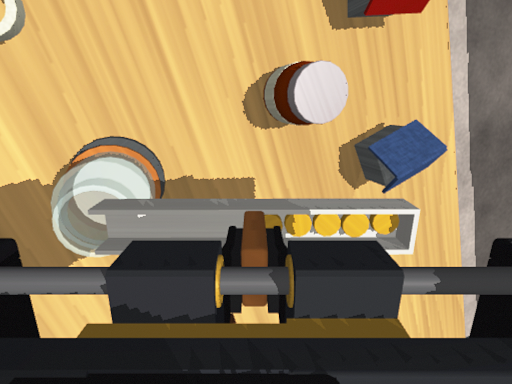

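Call:
apply_moves(increments=[{"grip":255,"xyz":[-0.6,0,-0.8],"rotation":[0,0.75,0]},{"grip":255,"xyz":[-1.2,0,-1.9],"rotation":[0,1.5,0]},{"grip":255,"xyz":[-1.7,0,-3.1],"rotation":[0,2.25,0]},{"grip":255,"xyz":[-2.3,0,-4.2],"rotation":[0,3,0]},{"grip":255,"xyz":[-2.3,0,-4.2],"rotation":[0,3,0]}])

```text
time: 13.25
ee_pos: [0.6439, -0.1913, 0.1863]
eef_rot: [0.975, -0.148, 0.165, 0.025]
ft_force: [-1.5, -0.7, 6.9]
width: 0.0118
```

```bash
python3 - <<'E'
from h import *
tilt(3,.5,C=(-89,0,39.7))
c=cam('wrist','w9.png')
E
```

```text
tilt 19.18 F [-1.49 -0.69  6.92] T [0.06 1.11 0.04] t 13.25 w 0.011787786929192344 p [ 0.6439 -0.1913  0.1863] C world [ 0.5761 -0.1702  0.1195] nose [ 0.5661 -0.1672  0.1159]
0.75 [-0.69 -0.   -0.69]
1.5 [-1.23 -0.   -1.84]
2.25 [-1.79 -0.   -2.99]
3.0 [-2.36 -0.   -4.13]
```

View pics/w9.png

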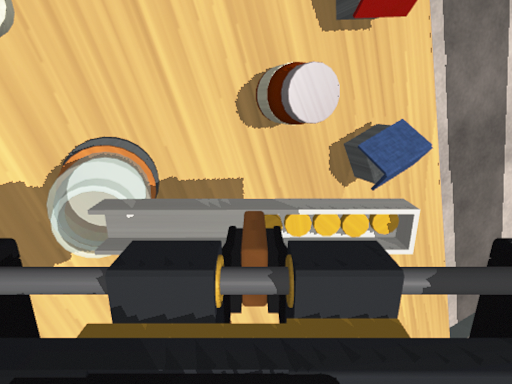

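```bash
python3 - <<'E'
from h import *
tilt(2.5,.05,C=(-87,0,39.7))
E
```

```text
tilt 19.17 F [-1.63  0.63  5.99] T [ 0.11  1.14 -0.04] t 13.3 w 0.011516116208054608 p [ 0.6439 -0.1913  0.1863] C world [ 0.5779 -0.1708  0.1202] nose [ 0.5662 -0.1672  0.1159]
0.62 [-0.45 -0.   -0.9 ]
1.25 [-0.9  -0.   -1.84]
1.88 [-1.36 -0.   -2.78]
2.5 [-1.83 -0.   -3.71]
```

Call:
apply_moves(increments=[{"grip":255,"xyz":[-0.4,0,-0.9],"rotation":[0,0.6,0]},{"grip":255,"xyz":[-0.9,0,-1.8],"rotation":[0,1.2,0]},{"grip":255,"xyz":[-1.4,0,-2.8],"rotation":[0,1.9,0]},{"grip":255,"xyz":[-1.8,0,-3.7],"rotation":[0,2.5,0]}])

```text
time: 13.8
ee_pos: [0.6411, -0.1904, 0.1893]
eef_rot: [0.971, -0.147, 0.186, 0.029]
ft_force: [-3.2, -0.6, 5.1]
width: 0.0119
```

```bash
python3 - <<'E'
from h import *
tilt(2,.2,C=(-87,0,39.7))
c=cam('wrist','w10.png')
E
```

```text
tilt 21.67 F [-3.23 -0.62  5.13] T [0.13 1.33 0.04] t 13.8 w 0.011882974360609784 p [ 0.6411 -0.1904  0.1893] C world [ 0.5779 -0.1708  0.1202] nose [ 0.5664 -0.1673  0.1154]
0.5 [-0.42 -0.   -0.57]
1.0 [-0.78 -0.   -1.33]
1.5 [-1.14 -0.   -2.08]
2.0 [-1.51 -0.   -2.83]
```

View pics/w10.png

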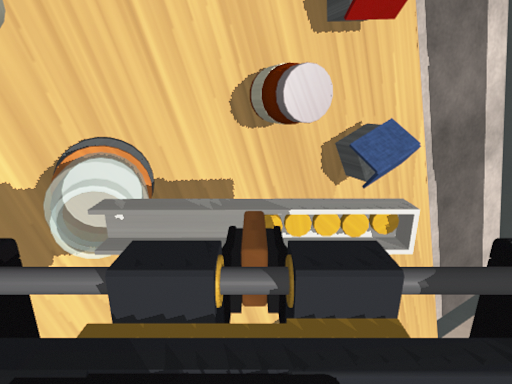

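Call:
apply_moves(increments=[{"grip":255,"xyz":[-0.4,0,-0.7],"rotation":[0,0.5,0]},{"grip":255,"xyz":[-0.8,0,-1.5],"rotation":[0,1.0,0]},{"grip":255,"xyz":[-1.1,0,-2.2],"rotation":[0,1.5,0]},{"grip":255,"xyz":[-1.5,0,-2.9],"rotation":[0,2,0]}])

```text
time: 14.35
ee_pos: [0.6387, -0.1897, 0.1916]
eef_rot: [0.968, -0.147, 0.203, 0.031]
ft_force: [-2.9, 0.1, 6.5]
width: 0.0118
```

```bash
python3 - <<'E'
from h import *
tilt(2,0,C=(-87,0,39.7))
c=cam('wrist','w11.png')
E
```

```text
tilt 23.71 F [-2.92  0.11  6.55] T [0.17 1.24 0.02] t 14.35 w 0.011804367196820896 p [ 0.6387 -0.1897  0.1916] C world [ 0.5779 -0.1709  0.1203] nose [ 0.5665 -0.1673  0.1151]
0.5 [-0.35  0.   -0.76]
1.0 [-0.71  0.   -1.51]
1.5 [-1.07  0.   -2.26]
2.0 [-1.44  0.   -3.01]
```

View pics/w11.png

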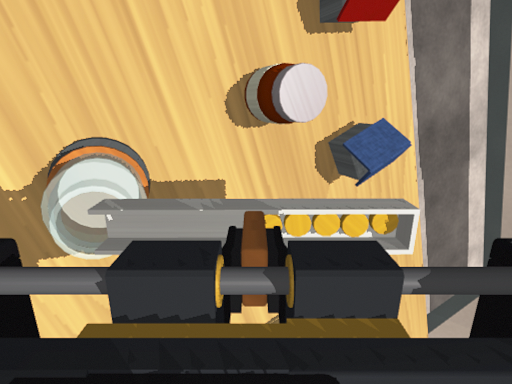

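Call:
apply_moves(increments=[{"grip":255,"xyz":[-0.5,0,-1.1],"rotation":[0,0.7,0]},{"grip":255,"xyz":[-1.0,0,-2.2],"rotation":[0,1.4,0]},{"grip":255,"xyz":[-1.5,0,-3.2],"rotation":[0,2.1,0]},{"grip":255,"xyz":[-2.0,0,-4.3],"rotation":[0,2.8,0]},{"grip":255,"xyz":[-2.0,0,-4.3],"rotation":[0,2.8,0]}])

```text
time: 15.02
ee_pos: [0.6352, -0.1886, 0.1949]
eef_rot: [0.962, -0.146, 0.227, 0.035]
ft_force: [-2.1, 1.2, 4.9]
width: 0.0114
```

```bash
python3 - <<'E'
from h import *
tilt(2,0,C=(-87,0,39.7))
c=cam('wrist','w12.png')
s=cam('scene'); cv2.imwrite('pics/s12c.png',cv2.resize(s['img'][150:275,180:340],None,fx=4.5,fy=4.5,interpolation=cv2.INTER_CUBIC))
E
```

```text
tilt 26.54 F [-2.09  1.19  4.95] T [0.17 1.12 0.02] t 15.025 w 0.011403718752971068 p [ 0.6352 -0.1886  0.1949] C world [ 0.5778 -0.1708  0.1205] nose [ 0.5667 -0.1673  0.1147]
0.5 [-0.35  0.   -0.76]
1.0 [-0.71  0.   -1.51]
1.5 [-1.07  0.   -2.26]
2.0 [-1.44  0.   -3.01]
```

View pics/w12.png

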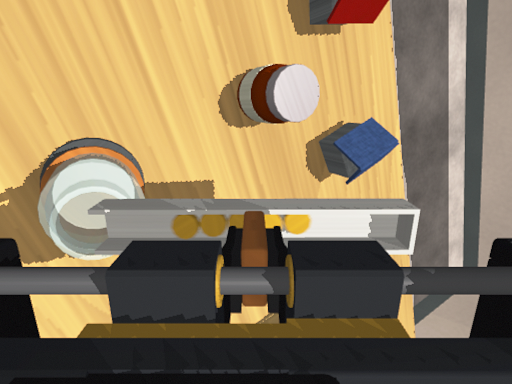

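View pics/s12c.png

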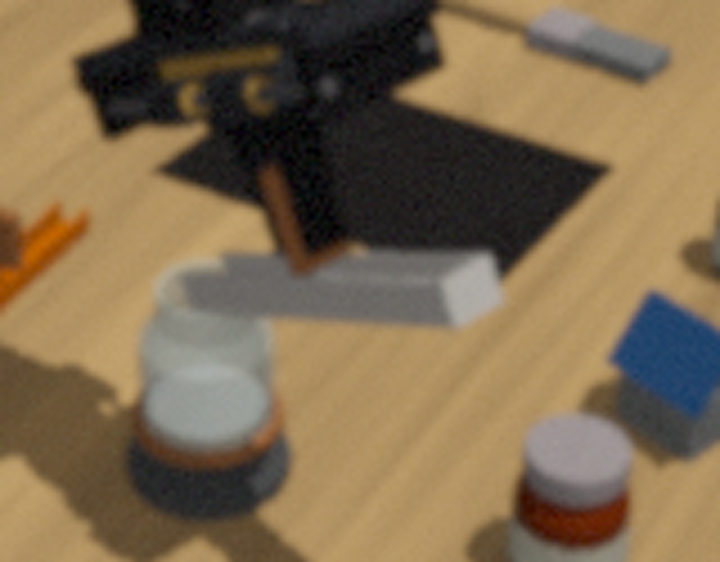

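Call:
apply_moves(increments=[{"grip":255,"xyz":[-0.1,0,0.2],"rotation":[0,0,0]},{"grip":255,"xyz":[-0.1,0,0.2],"rotation":[0,0,0]},{"grip":255,"xyz":[-0.1,0,0.2],"rotation":[0,0,0]},{"grip":255,"xyz":[-0.1,0,0.2],"rotation":[0,0,0]},{"grip":255,"xyz":[-0.1,0,0.2],"rotation":[0,0,0]}])

```text
time: 15.75
ee_pos: [0.6353, -0.1887, 0.1948]
eef_rot: [0.962, -0.146, 0.227, 0.035]
ft_force: [-2.4, 0.6, 7.2]
width: 0.0115
```

```bash
python3 - <<'E'
from h import *
tilt(2,.2,C=(-86,0,39.7))
c=cam('wrist','w13.png')
s=cam('scene'); cv2.imwrite('pics/s13c.png',cv2.resize(s['img'][190:275,200:280],None,fx=7,fy=7,interpolation=cv2.INTER_CUBIC))
E
```

```text
tilt 26.53 F [-2.38  0.59  7.16] T [0.19 1.21 0.04] t 15.75 w 0.011470045634183365 p [ 0.6353 -0.1887  0.1948] C world [ 0.5788 -0.1711  0.1209] nose [ 0.5669 -0.1674  0.1146]
0.5 [-0.44 -0.   -0.57]
1.0 [-0.8  -0.   -1.32]
1.5 [-1.16 -0.   -2.06]
2.0 [-1.53 -0.   -2.8 ]
```

View pics/w13.png

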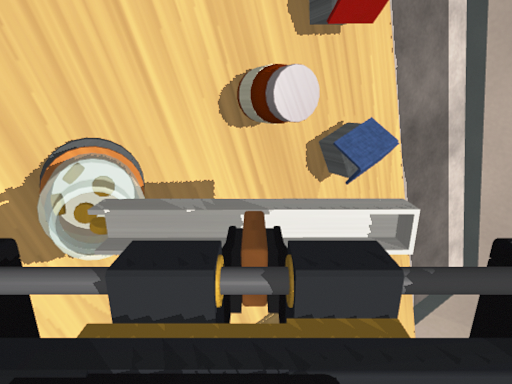

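View pics/s13c.png

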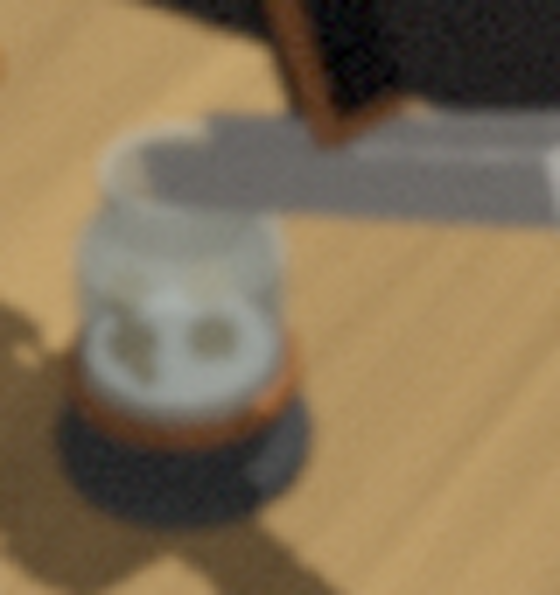

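Call:
apply_moves(increments=[{"grip":255,"xyz":[0,0,0],"rotation":[0,0,0]},{"grip":255,"xyz":[0,0,0],"rotation":[0,0,0]},{"grip":255,"xyz":[0,0,0],"rotation":[0,0,0]},{"grip":255,"xyz":[0,0,0],"rotation":[0,0,0]}])

```text
time: 16.35
ee_pos: [0.6354, -0.1887, 0.1948]
eef_rot: [0.962, -0.146, 0.227, 0.034]
ft_force: [-1.9, 0.5, 5.5]
width: 0.0118
```

```bash
python3 - <<'E'
from h import *
tilt(2,.2,C=(-86,0,39.7))
c=cam('wrist'); cv2.imwrite('pics/w14.png',cv2.resize(c['img'][130:270,30:240],None,fx=3.7,fy=3.7,interpolation=cv2.INTER_CUBIC))
s=cam('scene'); cv2.imwrite('pics/s14c.png',cv2.resize(s['img'][190:275,200:280],None,fx=7,fy=7,interpolation=cv2.INTER_CUBIC))
E
```

```text
tilt 26.52 F [-1.88  0.47  5.51] T [0.17 1.22 0.02] t 16.35 w 0.011785671306032218 p [ 0.6354 -0.1887  0.1948] C world [ 0.5788 -0.1711  0.1209] nose [ 0.5669 -0.1674  0.1147]
0.5 [-0.44 -0.   -0.57]
1.0 [-0.8  -0.   -1.32]
1.5 [-1.16 -0.   -2.06]
2.0 [-1.53 -0.   -2.8 ]
```

View pics/w14.png

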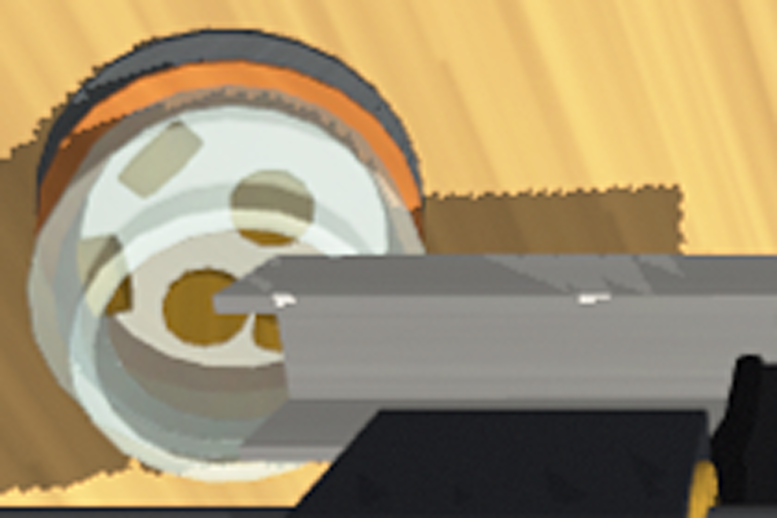

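View pics/s14c.png

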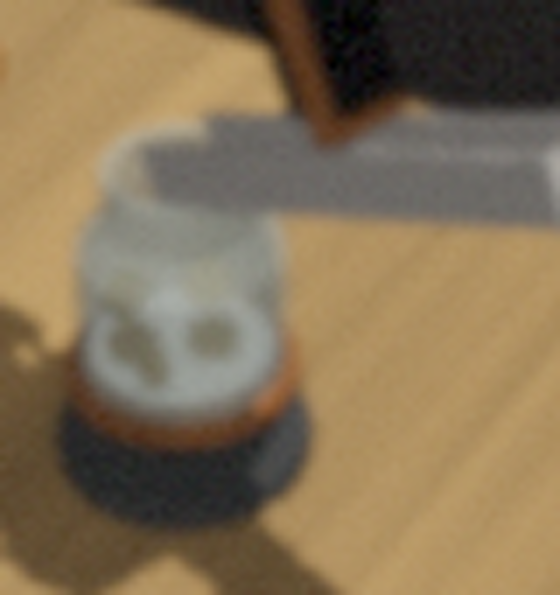

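Call:
apply_moves(increments=[{"grip":255,"xyz":[1.3,0,-2.7],"rotation":[0,0,0]},{"grip":255,"xyz":[5,0,-10],"rotation":[0,0,0]},{"grip":255,"xyz":[11,0,-22],"rotation":[0,0,0]},{"grip":255,"xyz":[18,0,-36],"rotation":[0,0,0]},{"grip":255,"xyz":[20,0,-40],"rotation":[0,0,0]}])

```text
time: 17.08
ee_pos: [0.6361, -0.1889, 0.2416]
eef_rot: [0.962, -0.146, 0.228, 0.034]
ft_force: [-0.5, -0.9, -1.9]
width: 0.0121
```

```bash
python3 - <<'E'
from h import *
inc([.650,-.19,.23],down(-17.3))
inc([.6,-.08,.22],down(-17.3))
E
```

```text
xyz [ 6.95 -3.04 16.49] rot [ -0.04 -26.66   0.  ] | at [ 0.6361 -0.1889  0.2416] t 17.07 F [-0.5  -0.94 -1.9 ] w 0.0121
xyz [-69.45 -93.21 -10.6 ] rot [ -0.04 -26.66   0.  ] | at [ 0.6361 -0.1889  0.2416] t 17.07 F [-0.5  -0.94 -1.9 ] w 0.0121
```

Call:
apply_moves(increments=[{"grip":255,"xyz":[-8,-10,-1],"rotation":[0,-5,0]},{"grip":255,"xyz":[-24,-31,-4],"rotation":[0,-12,0]},{"grip":255,"xyz":[-43,-57,-7],"rotation":[0,-19,0]},{"grip":255,"xyz":[-60,-80,-10],"rotation":[0,-25,0]},{"grip":255,"xyz":[-69,-93,-10.6],"rotation":[0,-26.7,0]}])

```text
time: 17.7
ee_pos: [0.6008, -0.079, 0.2196]
eef_rot: [0.989, -0.15, -0.001, -0.0]
ft_force: [2.1, 0.1, -1.4]
width: 0.0115
```

```bash
python3 - <<'E'
from h import *
inc([.497,.150,.16],down(-17.3))
c=cam('wrist','w15.png')
E
```

```text
xyz [-166.83 -188.06   59.92] rot [-0.    0.11  0.09] | at [ 0.6008 -0.079   0.2196] t 17.7 F [ 2.07  0.06 -1.42] w 0.0115
```

View pics/w15.png

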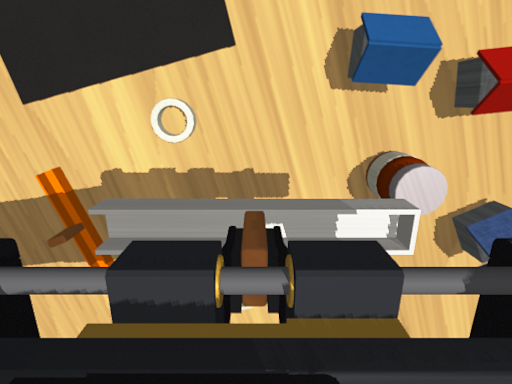

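Call:
apply_moves(increments=[{"grip":255,"xyz":[-12,-14,4],"rotation":[0,0,0]},{"grip":255,"xyz":[-35,-40,12],"rotation":[0,0,0]},{"grip":255,"xyz":[-63,-71,22],"rotation":[0,0,0]},{"grip":255,"xyz":[-85,-95,30],"rotation":[0,0,0]},{"grip":255,"xyz":[-95,-107,34],"rotation":[0,0,0]}])

```text
time: 18.38
ee_pos: [0.5398, 0.0548, 0.1853]
eef_rot: [0.989, -0.148, -0.001, -0.001]
ft_force: [0.3, -0.4, -1.8]
width: 0.0117
```

```bash
python3 - <<'E'
from h import *
inc([.497,.150,.11],down(-17.3))
E
```

```text
xyz [-68.61 -78.36  75.6 ] rot [-0.12  0.16  0.29] | at [0.5398 0.0548 0.1853] t 18.38 F [ 0.29 -0.37 -1.8 ] w 0.0117
```

Call:
apply_moves(increments=[{"grip":255,"xyz":[-9,-10,9],"rotation":[0,0,0.3]},{"grip":255,"xyz":[-27,-31,29],"rotation":[0,0,0.3]},{"grip":255,"xyz":[-48,-55,53],"rotation":[-0.1,0.1,0.3]},{"grip":255,"xyz":[-63,-72,69],"rotation":[-0.1,0.2,0.3]},{"grip":255,"xyz":[-68.6,-78.4,75.6],"rotation":[-0.1,0.2,0.3]}])

```text
time: 19.0
ee_pos: [0.4963, 0.1505, 0.109]
eef_rot: [0.989, -0.15, 0.0, 0.0]
ft_force: [-0.2, -0.7, -2.3]
width: 0.0113
```

```bash
python3 - <<'E'
from h import *
inc([.497,.150,.046],down(-17.3))
E
```

```text
xyz [ 0.83  0.22 63.02] rot [ 0.02 -0.01  0.02] | at [0.4963 0.1505 0.109 ] t 19.0 F [-0.23 -0.65 -2.25] w 0.0113
```

Orientation is level; descend to about 2 mm above, then seat.

Call:
apply_moves(increments=[{"grip":255,"xyz":[0,0,10],"rotation":[0,0,0]},{"grip":255,"xyz":[0,0,30],"rotation":[0,0,0]},{"grip":255,"xyz":[0,0,52],"rotation":[0,0,0]},{"grip":255,"xyz":[0,0,63],"rotation":[0,0,0]},{"grip":255,"xyz":[0,0,65],"rotation":[0,0,0]}])

```text
time: 19.62
ee_pos: [0.4965, 0.1496, 0.0437]
eef_rot: [0.989, -0.151, -0.0, 0.001]
ft_force: [0.3, -0.4, -2.6]
width: 0.0118
```

```bash
python3 - <<'E'
from h import *
inc([.497,.150,.0418],down(-17.3))
E
```

```text
xyz [ 0.38 -0.59  1.86] rot [ 0.07 -0.   -0.05] | at [0.4965 0.1496 0.0437] t 19.62 F [ 0.29 -0.41 -2.65] w 0.0118
```

Call:
apply_moves(increments=[{"grip":255,"xyz":[0,0,1],"rotation":[0,0,0]},{"grip":255,"xyz":[0,0,2],"rotation":[0,0,0]},{"grip":255,"xyz":[0,0,2.2],"rotation":[0,0,0]},{"grip":255,"xyz":[0,0,2.2],"rotation":[0,0,0]}])

```text
time: 20.12
ee_pos: [0.4966, 0.1497, 0.0417]
eef_rot: [0.989, -0.151, 0.0, 0.0]
ft_force: [-0.5, -0.7, -0.2]
width: 0.0116
```

```bash
python3 - <<'E'
from h import *
inc([.497,.150,.0418],down(-17.3))
E
```

```text
xyz [ 0.31 -0.44 -0.1 ] rot [ 0.05 -0.02 -0.04] | at [0.4966 0.1497 0.0417] t 20.12 F [-0.53 -0.65 -0.24] w 0.0116
```

Seated on the mat (weight gone). Open.

Call:
apply_moves(increments=[{"grip":120,"xyz":[0,0,0],"rotation":[0,0,0]},{"grip":0,"xyz":[0,0,0],"rotation":[0,0,0]},{"grip":0,"xyz":[0,0,0],"rotation":[0,0,0]},{"grip":0,"xyz":[0,0,0],"rotation":[0,0,0]},{"grip":0,"xyz":[0,0,0],"rotation":[0,0,0]}])

```text
time: 20.75
ee_pos: [0.4966, 0.1497, 0.0417]
eef_rot: [0.989, -0.151, 0.0, 0.0]
ft_force: [0.0, -0.4, 0.5]
width: 0.0536
```

Call:
apply_moves(increments=[{"grip":0,"xyz":[0,0,-1],"rotation":[0,0,0]},{"grip":0,"xyz":[0,0,-10],"rotation":[0,0,0]},{"grip":0,"xyz":[0,0,-40],"rotation":[0,0,0]},{"grip":0,"xyz":[0,0,-80],"rotation":[0,0,0]},{"grip":0,"xyz":[0,0,-110],"rotation":[0,0,0]}])

```text
time: 21.38
ee_pos: [0.497, 0.1498, 0.154]
eef_rot: [0.989, -0.151, 0.001, -0.0]
ft_force: [0.1, 0.1, 0.2]
width: 0.0865
```

Call:
apply_moves(increments=[{"grip":0,"xyz":[0,-40,-20],"rotation":[0,0,0]},{"grip":0,"xyz":[0,-90,-40],"rotation":[0,0,0]},{"grip":0,"xyz":[0,-130,-60],"rotation":[0,0,0]},{"grip":0,"xyz":[0,-150,-60],"rotation":[0,0,0]},{"grip":0,"xyz":[0,-150,-60],"rotation":[0,0,0]}])

```text
time: 22.0
ee_pos: [0.5414, 0.2943, 0.2142]
eef_rot: [0.989, -0.15, 0.001, -0.0]
ft_force: [-0.9, -0.5, -0.7]
width: 0.087
```

```bash
python3 - <<'E'
from h import *
s=r.read_state(); print(s['ee_pos'],s['width'],s['ft_force'])
c=cam('top','t9.png'); cv2.imwrite('pics/t9c.png',cv2.resize(c['img'][60:270,160:400],None,fx=2.8,fy=2.8,interpolation=cv2.INTER_CUBIC))
s=cam('scene'); cv2.imwrite('pics/s9.png',cv2.resize(s['img'][120:330,150:400],None,fx=2.8,fy=2.8,interpolation=cv2.INTER_CUBIC))
P=cloud(s); m=(s['range_z']>0)&(abs(P[...,0]-.497)<.12)&(abs(P[...,1]-.15)<.07)&(P[...,2]>.015)&(P[...,2]<.034)
q=P[m]; print(cv2.minAreaRect(q[:,:2].astype(np.float32)*1000))
h=P[(s['range_z']>0)&(abs(P[...,0]-.497)<.05)&(abs(P[...,1]-.15)<.05)&(P[...,2]>.04)]; print(h.mean(0),h[:,2].max())
A=np.c_[q[:,:2],np.ones(len(q))]; k=q[:,2]>.019; print(np.linalg.lstsq(A[k],q[k,2],rcond=None)[0])
E
```

```text
[0.54140706 0.29425092 0.21421236] 0.08704291074918839 [-0.94215196 -0.51465722 -0.74255068]
((493.490478515625, 150.22503662109375), (36.13446807861328, 205.65525817871094), 72.77539825439453)
[0.49652407 0.14540154 0.06102227] 0.07782408822500031
[-0.00605543  0.00294379  0.02582712]
```

View pics/t9c.png

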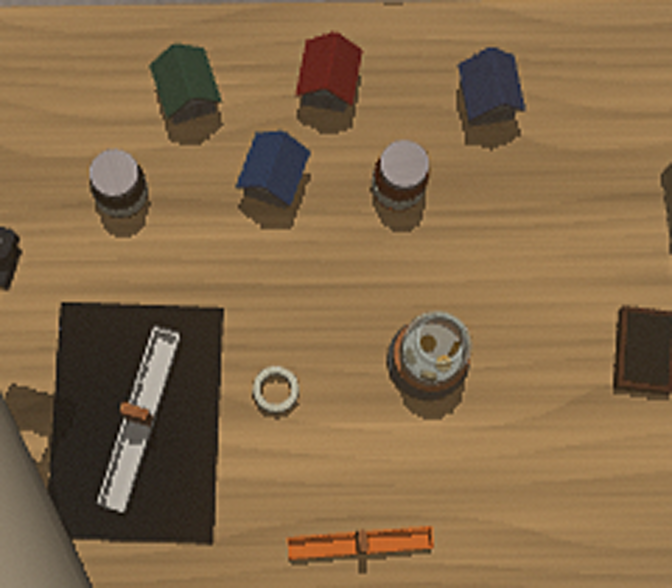

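View pics/s9.png

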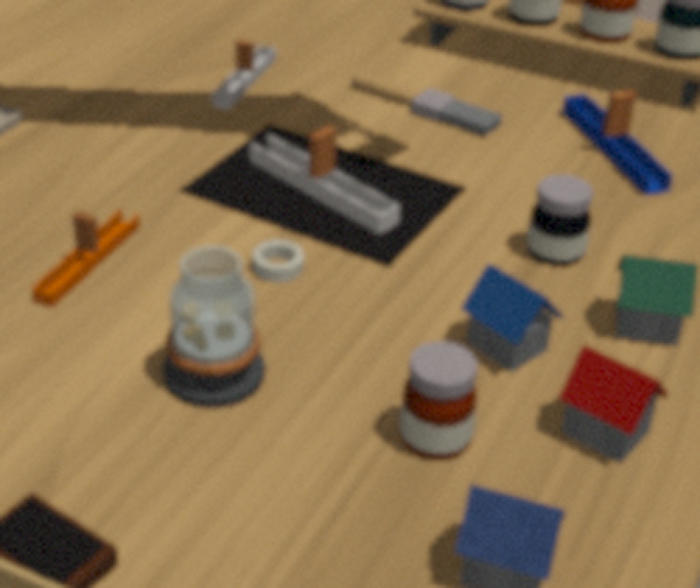

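```bash
python3 -c "
from bench import r
print(r.close_job())"
```

```text
the job is handed in; nothing more can be done
None
```

I poured all five brass studs into the jar, laid the empty chute flat back on the mat, and handed the job in at about 22 s. `close_job` gives no verdict, so the checks below are my own.

- **Contact:** I picked the silver chute on the mat up by its handle and felt the rim at about 120.5 mm above the table. The nose then rested on it level at about 4–5 N.
- **Pour:** I tilted it about the rim to 26.5°, with the force readings between moves at about 2–11 N (limit 18 N). The studs began to slide only at around 24–26°, later than the stated 13–20°. One reading near 10° fell to about 2 N.
- **Studs:** The wrist view showed five studs in the jar before I lifted off, two of them standing on edge. The measured weight fell by roughly the weight of five studs, and the trough looked empty.
- **Final check:** The chute's handle is about 5 mm from the mat's centre and its tilt is about 0.007 rad. The gripper is clear of everything. In the last pictures the other things in view looked unmoved by eye; I did not measure them.

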